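# Fish the instrument basket out of the soaking tank with the lifting hook

### The arm

A 6-joint arm with a two-finger parallel gripper is mounted at the origin on a cart in front of the work surface, level with it; the furniture and walls round the work are solid. World frame = base frame: x ahead of the robot, y to its left, z up, the work surface at z = 0. Lengths are in m, angles in rad, forces in N, time in s.
With the tool pointing down it reaches from about 0.35 to 0.975 m from the base axis. Payload 4.9 kg.
Tool frame: the origin (TCP) lies at the very end of the fingers, on their centre line; the grasp point (between the pads) lies 19 mm behind it (ctrl.grasp_offset is the distance from the TCP to the grasp point, in m); z points along the fingers, y is the line along which they close (so a half turn about z gives the same grasp; the last joint's range is limited). The gripper opens to 85 mm and grips with 20 to 120 N. Pads are 22 mm wide; open, the fingers measure 114 mm over their backs; the gripper's body (76 mm by 85 mm) begins 54 mm behind the grasp point. The pads swing forward as they close: fully open they stand 13 mm farther back than shut.
Start: joints at [-1.222, 0.053, 1.613, -0, 1.476, -0.119], TCP at [0.282, -0.558, 0.231] pointing down, gripper open.
Joint ranges: [-3.01, 3.01], [-1.01, 2.22], [0.06, 2.58], [-1.02, 4.17], [0.09, 2.62], [-3.14, 3.14]. Speed limits (rad/s): [2.57, 2.57, 3.14, 3.14, 3.14, 3.14].

### API

Orientations are given as a rotation vector (axis times angle).
In Python, from station import ctrl, optics gives the robot as it stands.
- The arm moves only by the shell command python3 -m handwheel 'ROWS' [OPENING] [FORCE]. ROWS is JSON, a list of rows, each an object of numbers: "tx", "ty", "tz": the shift along the tool's x, y, z in mm; "roll": the turn about the tool's z in rad. A call has 1 to 12 rows; each row shifts and turns the commanded pose from where the row before left it, along the tool's axes as they then stand; what a row does not reach is not made up. A row lasts 1/12 s, in which the tool goes at most 41.7 mm and 7.16 degrees, less where a joint would pass 70% of its speed; a pose out of reach is approached as far as the arm can. A call with a gripper value outside its range is refused whole. OPENING is the finger opening in mm, from 0 to 85.4, set as the call begins (- or left out, the last holds). The fingers move at their own pace and stop on an object; FORCE is the grip in N (left out, the last holds). Time passes only in rows, so rows that do not move let the fingers close. It gives the time, the measured TCP pose, the force, the opening and the grip force at its end, in the units of the state.
- ctrl.get_obs(): the state, without advancing time (a new reading comes with each control period).
- optics.get_image(name): name is "scene" or "top" or "wrist"; returns (picture, depth): 384x512x3 uint8, red, green, blue; 384x512 float32, m along the optical axis (not along the pixel's ray), 0 where there is no reading.
- optics.camera_params(name): a dict with "mtx" (3x3 intrinsics, pixels), "extrinsics" (4x4, takes a point from camera to world coordinates); the wrist camera has in their place "tool_from_camera" (4x4, takes a point from camera to tool coordinates, whose origin is the TCP and whose axes are the flange's). Camera axes: x right, y down, z forward; pixel columns grow to the right and rows downward; lengths in m; the calibration is good to about 2 mm. A picture is of the moment at which its call begins: read the wrist's pose just before it. camera_params takes no time and is no camera call.
- ctrl.finish_job(): hands the job in; it is judged then, once.
The state is a dict: "t": time; "q": joint angles; "dq": joint speeds; "effort": joint torques, N m; "tool_pos": TCP position; "tool_rot": TCP orientation; "contact_force": force on the tool from outside, world axes, zero at the start; "wrist_torque": the same for the moment, N m; "opening": finger opening in m; "grip_force": force on a finger pad.
Only numpy, scipy, OpenCV 4.12 (cv2) and the standard library are available. Lean on these libraries where they do the work, as an engineer would, in place of code of your own. Each camera call takes 0.05 s, during which the arm holds its last target. There are 200 camera calls.

### The job

The small instrument basket hangs deep in the narrow (drained) soaking tank, its loose handle flopped over to one side or the other: feel for it with the lifting hook, lift the basket out on the hook without touching the basket with your fingers, and stand it gently, flat and upright, in the steel tray. Then hang the hook back in its holder, and leave the other things where they are.

Things in the scene. Friction and masses are not known exactly. Their poses are not given: they have to be found in the camera images.
- hook: Lifting hook, 164 mm long, 0.15 kg. Origin on its axis, underside of its round collar (40 mm across, 4 mm thick). Above it a grey square handle 22x22 mm, z = 4 to 56 mm, sides along x and y. Below it a straight 6 mm rod on the z axis, ending in a J that points to the hook's +x. At the start it hangs upright in the holder, collar on the rim, x along the holder's x.
- hook_seat (a point): Inner bottom of the hook's J, 11 mm along +x from the rod's axis and 102 mm below the collar's underside; same axes as the hook. The J is of 6 mm bar: lowest point 108 mm below the collar's underside, tip's centre line 22 mm from the rod's, tip top at z = -91 mm of the hook, 16 mm clear gap between rod and tip.
- holder: Fixed upright plastic sleeve for the hook, on a 100x80 mm foot. Origin on the work surface under the rod's place. Bore x = -12 to +30, y = -14 to +14 mm in its frame, walls 4 mm, rim 118 mm high. The hook hangs with rod at x = y = 0 (some play), J pointing to the holder's +x, collar on the rim. Holder and tray may stand on either side of the tank.
- tank: Fixed tall narrow metal soaking tank, open at the top and dry. Origin on the work surface under its centre. Inside 96 mm (x) by 74 mm (y), walls 3 mm, rim 140 mm high; 10 mm wide ledges at both x ends, top at 36 mm, carry the basket.
- basket: Steel instrument basket, about 0.34 kg, body 70 (x) by 62 (y) by 30 mm high, lugs at both x ends (90 mm over the lugs, underside 24 mm above the foot). Origin at the centre of its underside, z up; in the tank it hangs 12 mm above the work surface, x along the tank's x (some mm of play). Three instruments are fixed in it, below the rim.
- basket_hinge (a point): Middle of the basket handle's hinge axis (along the basket's x), 28 mm above the foot; axes as the basket. The handle is a free-swinging wire arch 45 mm high; its top bar runs along x, 44 mm long, its middle 40 mm in an 8 mm sleeve. It falls to a stop 0.5 rad from upright: bar at y = +22 or -22 mm, 39 mm above the hinge axis. Which side is not told; a hook lowered there lands on it.
- tray: Fixed open steel tray, 176 mm (x) by 156 mm (y), walls 3 mm thick and 16 mm high. Origin on the work surface under its centre; inner floor 3 mm high.
- stapler: Bystander, loose: blue stapler, 135x36x47 mm. Origin at the centre of its underside.
- plaster_tape: Bystander, loose: roll of sticking plaster, 60 mm across, 25 mm high. Origin at the centre of its underside.
- dropper_bottle: Bystander, loose: brown dropper bottle, 34 mm across, 102 mm high. Origin at the centre of its underside.
Things that resemble listed ones, but are neither listed nor needed, are in the scene too. What is shaped like the basket but blue is not meant.

How it is judged:
On the way, in this order (a step that is already met when the one before it is completed fails the run):
1. the basket hangs on the hook, clear above the tank (height (world z) of basket above 0.142 m and contact force between hook and basket above 1 N), for 0.2 s.
2. the basket stands flat and upright in the tray (horizontal distance between basket and tray below 0.065 m and z of basket in the frame of tray below 0.01 m and angle between basket's own z axis and vertical below 0.08 rad), for 0.2 s.
At the end, for the whole second after the job is handed in: The basket stands on the tray's floor (foot less than 10 mm above the work surface, tilt under 0.08 rad, origin within 65 mm of the tray's centre, at rest), and the hook hangs at rest in its holder (collar on the rim within 4 mm, axis within 16 mm of the holder's, tilt under 0.1 rad), released (all of step 2 and linear speed of each of basket, hook below 0.03 m/s and horizontal distance between hook and holder below 0.016 m and z of hook in the frame of holder between 0.114 and 0.122 m and angle between hook's own z axis and vertical below 0.1 rad); the robot touches nothing.
It fails at once if the fingers or the arm touch the basket or its handle (over 1 N) (contact force between any of the fingers, the arm and basket above 1 N).
It fails at once if the basket is dropped or flung (faster than 0.8 m/s) (linear speed of basket above 0.8 m/s).
It fails at once if the hook is forced against the basket (over 40 N) (contact force between hook and basket above 40 N).
It fails at once if a bystander is displaced by more than 30 mm (distance of any of stapler, plaster_tape, dropper_bottle from where it was at the start of the episode above 0.03 m).
It also fails if it takes over 72 s, if anything falls off the work surface, if the arm or the gripper's body presses on something with over 40 N, if the wrist force passes 120 N, or if a joint passes its speed limit or range.

## Working session

There is one attempt and no reset: what is moved stays moved. The work goes in short steps, Python scripts to look and compute and a shell command to move; the robot and the scene stay as the last step left them, time stands still between calls to the robot, and variables do not carry over. Pictures are saved under pics/ and viewed, at most 10 in all, crops included, and the job is handed in when it is done.

```bash
ls; mkdir -p pics
cat > h.py <<'E'
import numpy as np, cv2
from station import ctrl, optics
from scipy.spatial.transform import Rotation as R
def shot(name, fn=None):
    o=ctrl.get_obs(); im,d=optics.get_image(name); p=optics.camera_params(name)
    K=np.array(p["mtx"])
    if name=="wrist":
        T=np.eye(4);T[:3,:3]=R.from_rotvec(o["tool_rot"]).as_matrix();T[:3,3]=o["tool_pos"]
        E=T@np.array(p["tool_from_camera"])
    else: E=np.array(p["extrinsics"])
    if fn: cv2.imwrite("pics/"+fn,im[:,:,::-1])
    return im,d,K,E
def cloud(d,K,E):
    v,u=np.mgrid[:d.shape[0],:d.shape[1]]
    c=np.stack([(u-K[0,2])/K[0,0]*d,(v-K[1,2])/K[1,1]*d,d],-1)
    return c@E[:3,:3].T+E[:3,3]
def ray(u,v,K,E,z):
    r=E[:3,:3]@np.linalg.solve(K,[u,v,1.]);o=E[:3,3];return o+r*(z-o[2])/r[2]
def proj(P,K,E):
    c=np.linalg.inv(E)@np.append(P,1);q=K@c[:3];return q[:2]/q[2]
E
python3 - <<'E'
from h import *
a=shot("scene");b=shot("top")
np.savez("first.npz",sim=a[0],sd=a[1],sK=a[2],sE=a[3],tim=b[0],td=b[1],tK=b[2],tE=b[3])
cv2.imwrite("pics/scene.png",cv2.resize(a[0][:,:,::-1],(800,600)))
cv2.imwrite("pics/top.png",cv2.resize(b[0][:,:,::-1],(800,600)))
o=ctrl.get_obs();print({k:np.round(v,3) for k,v in o.items()});print(b[3].round(3),b[2],a[3].round(3))
print(R.from_rotvec(o["tool_rot"]).as_matrix().round(3))
E
```

```text
pics
{'t': np.float64(0.1), 'q': array([-1.222,  0.053,  1.614,  0.   ,  1.476, -0.119]), 'dq': array([-0.   , -0.001, -0.003, -0.002,  0.   , -0.   ]), 'effort': array([ 0.0000e+00, -3.9491e+01, -3.7136e+01, -0.0000e+00,  4.0000e-03,
        0.0000e+00]), 'tool_pos': array([ 0.282, -0.557,  0.23 ]), 'tool_rot': array([-3.054, -0.728,  0.   ]), 'contact_force': array([-0.639,  0.921, -0.811]), 'wrist_torque': array([-0.009, -0.022,  0.052]), 'grip_force': np.float64(0.0), 'opening': np.float64(0.085)}
[[-1.000e-03 -9.980e-01  6.900e-02  4.240e-01]
 [-1.000e+00  0.000e+00 -1.000e-02  3.000e-03]
 [ 1.000e-02 -6.900e-02 -9.980e-01  1.338e+00]
 [ 0.000e+00  0.000e+00  0.000e+00  1.000e+00]] [[470.72893144   0.         261.09914305]
 [  0.         470.72893144 188.41135397]
 [  0.           0.           1.        ]] [[-0.872 -0.34   0.352  0.054]
 [-0.489  0.574 -0.657  0.864]
 [ 0.021 -0.745 -0.666  1.   ]
 [ 0.     0.     0.     1.   ]]
[[ 0.893  0.451 -0.001]
 [ 0.451 -0.893  0.002]
 [ 0.    -0.002 -1.   ]]
```

View pics/scene.png

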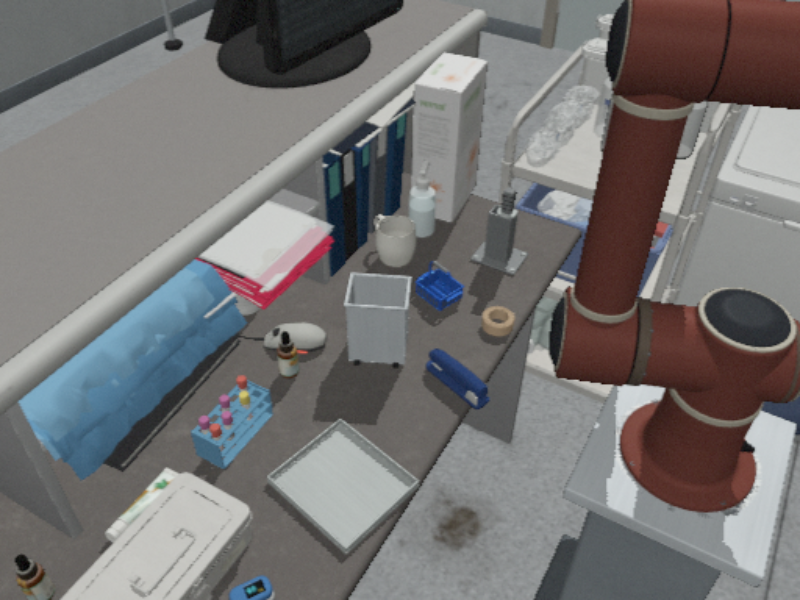

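View pics/top.png

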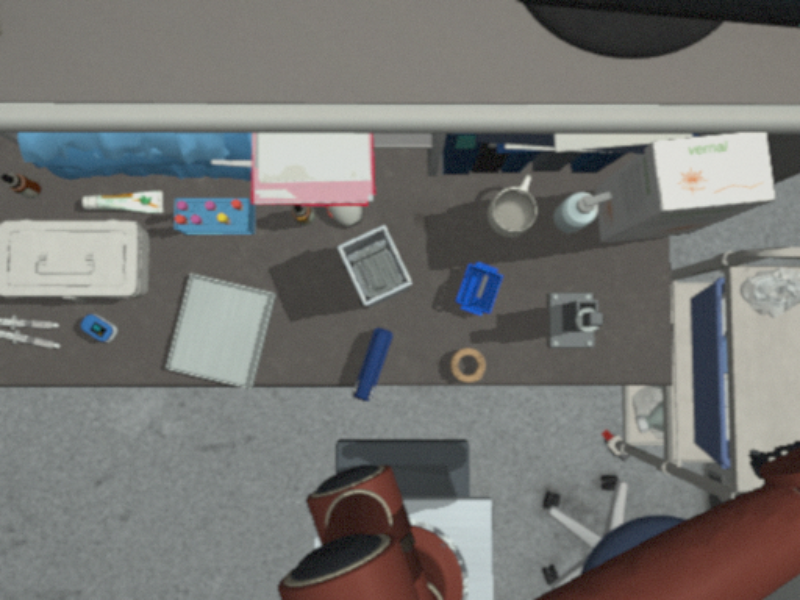

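The scene view (800x600) shows the holder and hook at (500,235), the tank at (378,318) and the tray at (343,485). In the top view they are at (575,320), (375,265) and (222,330).

Possible confusions:
- **Basket:** the blue basket at top (480,290) is the decoy. The steel one is inside the tank at top (375,265).
- **Tray:** the white lidded box at top (70,258) is not the steel tray at (222,330).
- **Hook:** only one candidate, in the holder at (580,318).
- **Bottle:** brown bottles at top (303,213) and (20,183).

Next I measure the top view and take a close crop.

Run:
```python
from h import *
f=np.load("first.npz");C=cloud(f["td"],f["tK"],f["tE"]);S=cloud(f["sd"],f["sK"],f["sE"])
def rect(name,P):
    r=cv2.minAreaRect((P[:,:2]*1000).astype(np.float32));print(name,len(P),np.round(r[0],1),np.round(r[1],1),round(r[2],1),"z med",np.median(P[:,2]).round(4))
def box(C,x0,x1,y0,y1,z0,z1):
    m=(C[...,0]>x0)&(C[...,0]<x1)&(C[...,1]>y0)&(C[...,1]<y1)&(C[...,2]>z0)&(C[...,2]<z1);return C[m]
for n,c in(("top",C),("scene",S)):
    print(n,"table",np.median(box(c,.4,.45,-.2,-.15,-.02,.02)[:,2]))
    rect("tank",box(c,.45,.68,-.08,.16,.13,.15))
    rect("tray",box(c,.3,.62,.25,.5,.010,.022))
    rect("foot",box(c,.38,.58,-.42,-.2,.003,.02))
    rect("sleeve",box(c,.38,.58,-.42,-.2,.105,.119))
    rect("collar/handle",box(c,.38,.58,-.42,-.2,.125,.2))
    h=box(c,.38,.58,-.42,-.2,.03,.25); print(np.histogram(h[:,2],bins=np.arange(.03,.2,.01)))
top=f["tim"][:,:,::-1]
a=cv2.resize(top[130:240,200:300],(500,550),interpolation=cv2.INTER_CUBIC)
b=cv2.resize(top[175:235,340:395],(300,327),interpolation=cv2.INTER_CUBIC)
im=np.zeros((550,800,3),np.uint8);im[:,:500]=a;im[:327,500:]=b
cv2.imwrite("pics/crop1.png",im)
```

```text
top table 0.001062605269095629
tank 358 [555.9  45.3] [108.   85.9] 24.9 z med 0.1411
tray 354 [483.2 364.9] [249.3 219.2] 76.5 z med 0.0152
foot 1433 [ 479.6 -309.7] [196.4 219.2] 0.0 z med 0.0049
sleeve 72 [ 474.5 -306.5] [35.2 49.7] 89.5 z med 0.1159
collar/handle 127 [ 466.1 -306.9] [36.3 26.6] 36.0 z med 0.1715
(array([23, 16, 17, 13, 18, 31, 21, 22, 69, 90,  6,  8, 10, 16, 70,  0]), array([0.03, 0.04, 0.05, 0.06, 0.07, 0.08, 0.09, 0.1 , 0.11, 0.12, 0.13,
       0.14, 0.15, 0.16, 0.17, 0.18, 0.19]))
scene table -0.00014183120535160576
tank 374 [555.3  49. ] [107.6  89.9] 25.0 z med 0.1391
tray 492 [462.9 377.2] [260.4 178.8] 76.7 z med 0.015
foot 484 [ 479.7 -306.9] [198.3 214.7] 2.8 z med 0.0055
sleeve 86 [ 474.2 -303.5] [42.4 50.7] 85.7 z med 0.1116
collar/handle 131 [ 466.8 -302.7] [24.4 28.8] 11.3 z med 0.1547
(array([45, 45, 47, 45, 47, 44, 48, 58, 69, 47, 20, 21, 26, 22, 30,  0]), array([0.03, 0.04, 0.05, 0.06, 0.07, 0.08, 0.09, 0.1 , 0.11, 0.12, 0.13,
       0.14, 0.15, 0.16, 0.17, 0.18, 0.19]))
```

View pics/crop1.png

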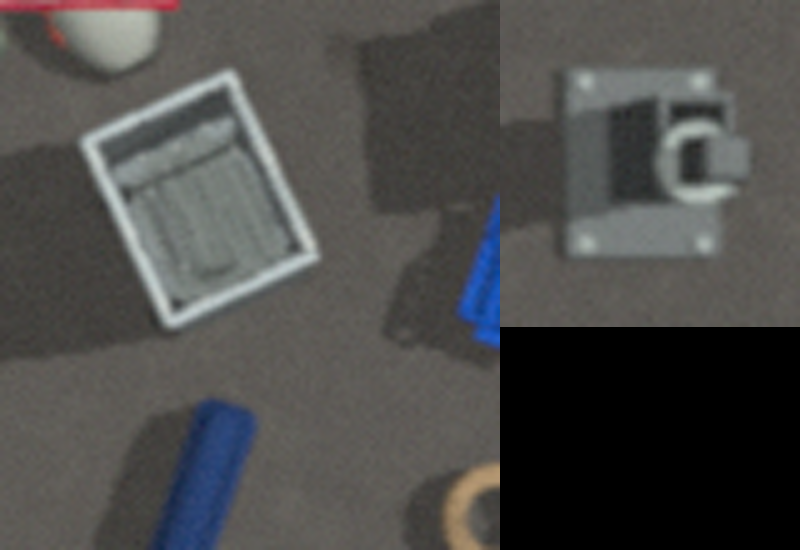

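The crop shows the tank mouth at about (200,200), with a light cross-bar, the ledge and lug, at (175,155). The grey instruments inside confirm this is the steel basket, not the blue one. The hook handle and collar are at (705,160), with the open bore above it, so the J points to about world +x. Now a wrist view of the holder.

```bash
python3 -m handwheel '[{"tx":31,"ty":-15.5,"tz":-12},{"tx":31,"ty":-15.5,"tz":-12},{"tx":31,"ty":-15.5,"tz":-12},{"tx":31,"ty":-15.5,"tz":-12},{"tx":31,"ty":-15.5,"tz":-12},{"tx":31,"ty":-15.5,"tz":-12},{"tx":31,"ty":-15.5,"tz":-12},{"tx":31,"ty":-15.5,"tz":-12},{"tx":31,"ty":-15.5,"tz":-12}]'
python3 -m handwheel '[{"roll":-0.122},{"roll":-0.122},{"roll":-0.122},{"roll":-0.122},{"roll":-0.122},{"roll":-0.122},{"roll":-0.122},{"roll":-0.122},{"roll":-0.122},{},{}]'
python3 - <<'E'
from h import *
im,d,K,E=shot("wrist","w1.png");np.savez("w1.npz",im=im,d=d,K=K,E=E)
o=ctrl.get_obs();print(o["t"],o["tool_pos"].round(4),np.round(o["tool_rot"],3),o["q"].round(3));print(np.array(optics.camera_params("wrist")["tool_from_camera"]).round(3),K[0,0])
C=cloud(d,K,E)
for z0,z1 in((.17,.18),(.119,.125),(.112,.1185),(.003,.012)):
    m=(C[...,2]>z0)&(C[...,2]<z1)&(abs(C[...,0]-.47)<.1)&(abs(C[...,1]+.305)<.1);P=C[m]
    if len(P)>5:
        r=cv2.minAreaRect((P[:,:2]*1000).astype(np.float32));print(z0,len(P),np.round(r[0],1),np.round(r[1],1),round(r[2],1),np.median(P[:,2]))
E
```

```text
0.15 [ 0.2816 -0.5574  0.2303] [-3.054 -0.728  0.   ] [-1.222  0.053  1.614  0.     1.476 -0.119]
[[-0.    -0.96  -0.281  0.072]
 [ 1.    -0.    -0.    -0.001]
 [ 0.    -0.281  0.96  -0.143]
 [ 0.     0.     0.     1.   ]] 299.56589423744373$[0]: bad value
$[0]: bad value
```

View pics/w1.png

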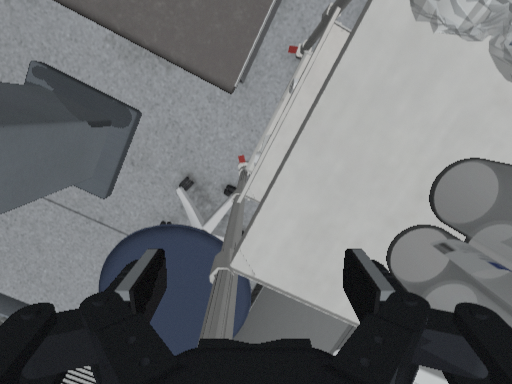

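The wrist view still shows only the floor and cart, because both moves were refused with "bad value". Most likely every row needs all four keys.

```bash
python3 -m handwheel '[{"tx":31,"ty":-15.5,"tz":-12,"roll":0},{"tx":31,"ty":-15.5,"tz":-12,"roll":0},{"tx":31,"ty":-15.5,"tz":-12,"roll":0},{"tx":31,"ty":-15.5,"tz":-12,"roll":0},{"tx":31,"ty":-15.5,"tz":-12,"roll":0},{"tx":31,"ty":-15.5,"tz":-12,"roll":0},{"tx":31,"ty":-15.5,"tz":-12,"roll":0},{"tx":31,"ty":-15.5,"tz":-12,"roll":0},{"tx":31,"ty":-15.5,"tz":-12,"roll":0}]'
```

```text
t: 0.9
tool_pos: [0.4685, -0.3059, 0.3396]
tool_rot: [-3.056, -0.728, 0.0]
contact_force: [0.5, -1.3, 0.3]
opening: 0.0856
grip_force: 0.0
```

```bash
python3 -m handwheel '[{"tx":0,"ty":0,"tz":0,"roll":-0.122},{"tx":0,"ty":0,"tz":0,"roll":-0.122},{"tx":0,"ty":0,"tz":0,"roll":-0.122},{"tx":0,"ty":0,"tz":0,"roll":-0.122},{"tx":0,"ty":0,"tz":0,"roll":-0.122},{"tx":0,"ty":0,"tz":0,"roll":-0.122},{"tx":0,"ty":0,"tz":0,"roll":-0.122},{"tx":0,"ty":0,"tz":0,"roll":-0.122},{"tx":0,"ty":0,"tz":0,"roll":-0.122},{"tx":0,"ty":0,"tz":0,"roll":0},{"tx":0,"ty":0,"tz":0,"roll":0}]'
cat > m1.py <<'E'
from h import *
import sys
n=sys.argv[1];im,d,K,E=shot("wrist",n+".png");np.savez(n+".npz",im=im,d=d,K=K,E=E)
o=ctrl.get_obs();print(o["t"],o["tool_pos"].round(4),np.round(o["tool_rot"],3),o["q"].round(3))
M=R.from_rotvec(o["tool_rot"]).as_matrix();print("yaw",np.degrees(np.arctan2(M[1,0],M[0,0])))
C=cloud(d,K,E)
for z0,z1 in((.168,.18),(.119,.125),(.112,.1185),(.003,.014)):
    m=(C[...,2]>z0)&(C[...,2]<z1)&(abs(C[...,0]-.47)<.08)&(abs(C[...,1]+.305)<.08);P=C[m]
    if len(P)>5:
        r=cv2.minAreaRect((P[:,:2]*1000).astype(np.float32));print(z0,len(P),np.round(r[0],1),np.round(r[1],1),round(r[2],1),np.median(P[:,2]))
E
python3 m1.py w2
```

```text
t: 1.82
tool_pos: [0.4678, -0.3074, 0.339]
tool_rot: [-2.23, -2.212, 0.0]
contact_force: [0.9, 0.6, 0.7]
opening: 0.0855
grip_force: 0.0
1.8667 [ 0.4679 -0.3074  0.339 ] [-2.23  -2.212  0.   ] [-0.714 -0.143  1.626 -0.     1.66  -0.706]
yaw 89.54939130680931
0.168 406 [ 466.1 -304.4] [21.  21.4] 89.5 0.17344532879466493
0.119 362 [ 472.4 -303. ] [34.6 51.8] 85.2 0.12186194814685411
0.112 193 [ 474.4 -304.7] [35.7 49.7] 89.5 0.11760221476380867
0.003 1740 [ 481.2 -305.3] [ 78.6 122.5] 89.6 0.005965237127828066
```

View pics/w2.png

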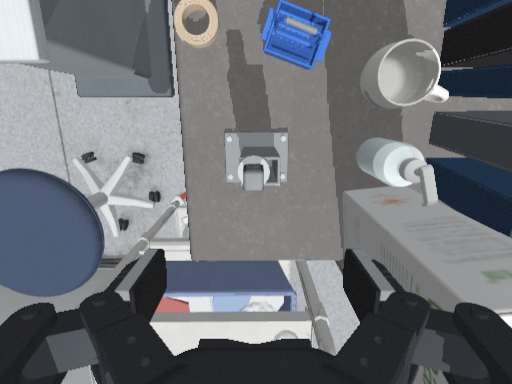

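The wrist view shows the hook handle at (253,178), the bore open toward image right (world +x), and the foot with its 4 bolts around (256,160). The handle measures 21x21 mm at (466,-304), height 173 mm, which matches 118+56. I cross-check the height by triangulating across two views, then descend.

```bash
cat > tri.py <<'E'
from h import *
def tri(rays):
    A=np.zeros((3,3));b=np.zeros(3)
    for u,K,E in rays:
        r=E[:3,:3]@np.linalg.solve(K,[u[0],u[1],1.]);r/=np.linalg.norm(r);P=np.eye(3)-np.outer(r,r);A+=P;b+=P@E[:3,3]
    return np.linalg.solve(A,b)
E
python3 - <<'E'
from tri import *
f=np.load("first.npz");w=np.load("w2.npz")
rs=[]
for d,K,E in((f["td"],f["tK"],f["tE"]),(w["d"],w["K"],w["E"]),(f["sd"],f["sK"],f["sE"])):
    C=cloud(d,K,E);m=(abs(C[...,0]-.466)<.02)&(abs(C[...,1]+.305)<.02)&(abs(C[...,2]-.173)<.006)
    m=m.astype(np.uint8);c=max(cv2.findContours(m,0,1)[0],key=cv2.contourArea);u=cv2.minAreaRect(c)[0];print(np.round(u,1),m.sum());rs.append((u,K,E))
print(tri(rs[:2]).round(4),tri(rs).round(4))
E
```

```text
[381. 204.] 76
[253. 179.] 410
[325.5 122.5] 35
[ 0.4656 -0.2983  0.2005] [ 0.4666 -0.3058  0.1686]
```

```bash
python3 -m handwheel '[{"tx":3,"ty":-2,"tz":20,"roll":0},{"tx":0,"ty":0,"tz":25,"roll":0},{"tx":0,"ty":0,"tz":25,"roll":0},{"tx":0,"ty":0,"tz":25,"roll":0},{"tx":0,"ty":0,"tz":20,"roll":0},{"tx":0,"ty":0,"tz":0,"roll":0}]'; python3 m1.py w3
```

```text
t: 2.37
tool_pos: [0.4637, -0.3026, 0.2185]
tool_rot: [-2.223, -2.207, 0.001]
contact_force: [-0.2, -0.0, -0.7]
opening: 0.0858
grip_force: 0.0
2.4167 [ 0.4647 -0.3034  0.2214] [-2.225e+00 -2.210e+00  1.000e-03] [-0.713 -0.104  1.784 -0.     1.468 -0.706]
yaw 89.62137543141857
0.168 962 [ 466.3 -304.4] [21.1 21.9] 88.9 0.17354725293623385
0.119 744 [ 472.5 -303.7] [35.8 51.8] 86.6 0.12198110999268216
0.112 468 [ 474.4 -304.3] [37.6 49.8] 89.2 0.11749766459394811
0.003 2824 [ 470.2 -305.2] [100.5  79.9] 0.5 0.005997133969212809
```

All views agree: the handle is at (466,-304), top at 0.1735. Descend the last 90 mm and grip.

```bash
python3 -m handwheel '[{"tx":-1,"ty":1.5,"tz":15,"roll":0},{"tx":0,"ty":0,"tz":15,"roll":0},{"tx":0,"ty":0,"tz":15,"roll":0},{"tx":0,"ty":0,"tz":15,"roll":0},{"tx":0,"ty":0,"tz":15,"roll":0},{"tx":0,"ty":0,"tz":15,"roll":0},{"tx":0,"ty":0,"tz":0,"roll":0}]' && python3 -m handwheel '[{"tx":0,"ty":0,"tz":0,"roll":0},{"tx":0,"ty":0,"tz":0,"roll":0},{"tx":0,"ty":0,"tz":0,"roll":0},{"tx":0,"ty":0,"tz":0,"roll":0},{"tx":0,"ty":0,"tz":0,"roll":0},{"tx":0,"ty":0,"tz":0,"roll":0},{"tx":0,"ty":0,"tz":0,"roll":0},{"tx":0,"ty":0,"tz":0,"roll":0}]' 10 60
```

```text
t: 3.0
tool_pos: [0.4668, -0.305, 0.1331]
tool_rot: [-2.226, -2.213, 0.0]
contact_force: [-0.5, 0.5, -0.6]
opening: 0.0851
grip_force: 0.0
t: 3.67
tool_pos: [0.4679, -0.3059, 0.1354]
tool_rot: [2.226, 2.215, 0.0]
contact_force: [-1.3, 0.7, 4.6]
opening: 0.0212
grip_force: 59.0
```

```bash
python3 -m handwheel '[{"tx":0,"ty":0,"tz":-8,"roll":0},{"tx":0,"ty":0,"tz":-15,"roll":0},{"tx":0,"ty":0,"tz":-18,"roll":0},{"tx":0,"ty":0,"tz":-18,"roll":0},{"tx":0,"ty":0,"tz":-18,"roll":0},{"tx":0,"ty":0,"tz":-18,"roll":0},{"tx":0,"ty":0,"tz":-18,"roll":0},{"tx":0,"ty":0,"tz":-18,"roll":0},{"tx":0,"ty":0,"tz":-18,"roll":0},{"tx":0,"ty":0,"tz":-18,"roll":0},{"tx":0,"ty":0,"tz":-18,"roll":0},{"tx":0,"ty":0,"tz":0,"roll":0}]'
python3 - <<'E'
from h import *
o=ctrl.get_obs();t=o["tool_pos"];print(t.round(4))
for n in("wrist","scene","top"):
    im,d,K,E=shot(n,"l_"+n+".png");np.savez("l_"+n+".npz",im=im,d=d,K=K,E=E)
    C=cloud(d,K,E);m=(abs(C[...,0]-t[0])<.05)&(abs(C[...,1]-t[1])<.05)&(C[...,2]<t[2]-.02)&(C[...,2]>.13)
    P=C[m];print(n,len(P))
    for z in np.arange(.15,.32,.01):
        q=P[abs(P[:,2]-z)<.005]
        if len(q)>1:print(round(z,3),len(q),np.median(q,0).round(4),q.min(0).round(3),q.max(0).round(3))
E
```

```text
t: 4.67
tool_pos: [0.4684, -0.3063, 0.3235]
tool_rot: [2.223, 2.212, 0.001]
contact_force: [0.4, -0.0, -0.6]
opening: 0.0212
grip_force: 58.6
[ 0.4684 -0.3063  0.3235]
wrist 280
0.2 57 [ 0.4794 -0.3041  0.2039] [ 0.47  -0.309  0.202] [ 0.487 -0.303  0.205]
0.21 119 [ 0.4847 -0.3048  0.2095] [ 0.466 -0.309  0.205] [ 0.492 -0.303  0.215]
0.22 25 [ 0.4693 -0.3036  0.2198] [ 0.466 -0.307  0.215] [ 0.489 -0.303  0.225]
0.23 22 [ 0.4684 -0.3033  0.2295] [ 0.466 -0.305  0.225] [ 0.471 -0.303  0.234]
0.24 27 [ 0.4684 -0.3034  0.2399] [ 0.465 -0.306  0.235] [ 0.471 -0.303  0.244]
0.25 30 [ 0.468  -0.3033  0.2495] [ 0.465 -0.305  0.245] [ 0.471 -0.303  0.255]
scene 75
0.2 12 [ 0.48   -0.3046  0.2022] [ 0.469 -0.308  0.198] [ 0.49  -0.302  0.205]
0.21 12 [ 0.4834 -0.3041  0.2095] [ 0.467 -0.307  0.206] [ 0.493 -0.298  0.213]
0.22 6 [ 0.4684 -0.3052  0.2186] [ 0.466 -0.308  0.216] [ 0.472 -0.3    0.22 ]
0.23 6 [ 0.4673 -0.3032  0.2294] [ 0.465 -0.307  0.225] [ 0.471 -0.302  0.232]
0.24 6 [ 0.4681 -0.3038  0.2387] [ 0.467 -0.306  0.235] [ 0.471 -0.302  0.243]
0.25 7 [ 0.4676 -0.3028  0.2491] [ 0.465 -0.305  0.246] [ 0.471 -0.301  0.255]
0.26 6 [ 0.4673 -0.3014  0.261 ] [ 0.464 -0.305  0.256] [ 0.47  -0.298  0.265]
0.27 6 [ 0.4686 -0.3027  0.2704] [ 0.466 -0.305  0.266] [ 0.472 -0.3    0.275]
0.28 6 [ 0.4678 -0.3052  0.2797] [ 0.465 -0.307  0.275] [ 0.47  -0.3    0.283]
0.29 6 [ 0.4676 -0.3012  0.2907] [ 0.466 -0.304  0.287] [ 0.469 -0.3    0.295]
top 42
0.2 18 [ 0.4783 -0.3061  0.2013] [ 0.47  -0.31   0.197] [ 0.487 -0.303  0.204]
0.21 12 [ 0.4863 -0.3054  0.2101] [ 0.464 -0.309  0.206] [ 0.491 -0.304  0.215]
0.22 3 [ 0.4665 -0.3047  0.2174] [ 0.464 -0.307  0.217] [ 0.467 -0.304  0.224]
0.23 3 [ 0.4684 -0.3041  0.2335] [ 0.466 -0.304  0.229] [ 0.469 -0.303  0.235]
0.24 2 [ 0.4669 -0.3043  0.2427] [ 0.466 -0.304  0.242] [ 0.468 -0.304  0.243]
0.3 3 [ 0.4767 -0.2967  0.3034] [ 0.472 -0.301  0.302] [ 0.481 -0.29   0.303]
```

The hook hangs straight: rod on the TCP axis, J along world +x, seat 119.5 mm below the TCP. Now over to the tank, turning so the hook's x lies along tank −y, then look in.

```bash
python3 -m handwheel '[{"tx":15,"ty":1,"tz":0,"roll":0},{"tx":30,"ty":2,"tz":0,"roll":0},{"tx":32,"ty":2,"tz":0,"roll":0},{"tx":32,"ty":2,"tz":0,"roll":0},{"tx":32,"ty":2,"tz":0,"roll":0},{"tx":32,"ty":2,"tz":0,"roll":0},{"tx":32,"ty":3,"tz":0,"roll":0},{"tx":32,"ty":2,"tz":0,"roll":0},{"tx":32,"ty":2,"tz":0,"roll":0},{"tx":30,"ty":2,"tz":0,"roll":0},{"tx":24,"ty":2,"tz":0,"roll":0}]' && python3 -m handwheel '[{"tx":0,"ty":0,"tz":0,"roll":0.114},{"tx":0,"ty":0,"tz":0,"roll":0.114},{"tx":0,"ty":0,"tz":0,"roll":0.114},{"tx":0,"ty":0,"tz":0,"roll":0.114},{"tx":0,"ty":0,"tz":0,"roll":0.114},{"tx":0,"ty":0,"tz":0,"roll":0.114},{"tx":0,"ty":0,"tz":0,"roll":0.114},{"tx":0,"ty":0,"tz":0,"roll":0.114},{"tx":0,"ty":0,"tz":0,"roll":0.114},{"tx":0,"ty":0,"tz":0,"roll":0.114},{"tx":0,"ty":0,"tz":0,"roll":0},{"tx":0,"ty":0,"tz":0,"roll":0}]'
cat > tank.py <<'E'
from h import *
import sys
n=sys.argv[1];im,d,K,E=shot("wrist",n+".png");np.savez(n+".npz",im=im,d=d,K=K,E=E)
o=ctrl.get_obs();M=R.from_rotvec(o["tool_rot"]).as_matrix();print(o["t"],o["tool_pos"].round(4),"yaw",np.degrees(np.arctan2(M[1,0],M[0,0])).round(2),o["q"].round(2))
C=cloud(d,K,E);m=(C[...,2]>.135)&(C[...,2]<.146)&(abs(C[...,0]-.556)<.08)&(abs(C[...,1]-.047)<.08)
P=C[m];r=cv2.minAreaRect((P[:,:2]*1000).astype(np.float32));print(len(P),np.round(r[0],1),np.round(r[1],1),round(r[2],2),np.median(P[:,2]))
c=np.array(r[0])/1000;a=np.radians(r[2] if r[1][0]>r[1][1] else r[2]+90)
ax=np.array([np.cos(a),np.sin(a)]);ay=np.array([-ax[1],ax[0]])
q=C[...,:2]-c;X=q@ax;Y=q@ay;Z=C[...,2]
m=(abs(X)<.047)&(abs(Y)<.036)&(Z<.12)
print("tank yaw",np.degrees(a))
for z in np.arange(.02,.12,.01):
    s=m&(abs(Z-z)<.005)
    if s.sum()>3:print(round(z,3),s.sum(),"X",np.percentile(X[s],[2,50,98]).round(4),"Y",np.percentile(Y[s],[2,50,98]).round(4))
E
python3 tank.py tk1
```

```text
t: 5.73
tool_pos: [0.4898, 0.0203, 0.3174]
tool_rot: [-2.223, -2.216, 0.002]
contact_force: [0.1, -0.7, -1.7]
opening: 0.0211
grip_force: 58.7
t: 6.73
tool_pos: [0.4903, 0.0179, 0.3178]
tool_rot: [-3.069, -0.669, 0.004]
contact_force: [-0.2, -1.1, -0.9]
opening: 0.0214
grip_force: 58.7
6.7833 [0.4904 0.0178 0.3181] yaw 24.57 [-0.12 -0.31  1.8   0.    1.65  1.03]
2330 [555.7  47.5] [108.1  86. ] 25.04 0.14074551024064863
tank yaw 25.041385650634766
0.02 866 X [-0.0336  0.0009  0.0323] Y [-0.0271 -0.002   0.0241]
0.03 120 X [-0.0459  0.0071  0.0463] Y [-0.0341 -0.0248  0.0347]
0.04 1369 X [-0.0462  0.0107  0.0461] Y [-0.0333 -0.0005  0.0332]
0.05 25 X [-0.0315 -0.0286  0.0304] Y [-0.0001  0.003   0.0055]
0.06 32 X [-0.032  -0.0277  0.0306] Y [0.0055 0.0087 0.0119]
0.07 40 X [-0.0311  0.0267  0.0302] Y [0.0103 0.0144 0.0186]
0.08 267 X [-0.0268  0.0009  0.0258] Y [0.0172 0.0204 0.0247]
```

View pics/tk1.png

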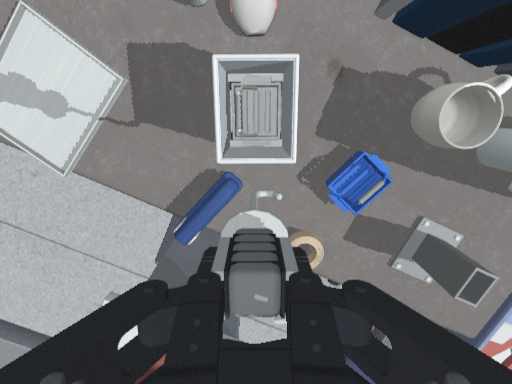

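The view shows the tank mouth at (256,108) and the J at (268,195) pointing right. The handle bar is on the left of the basket at about (238,110), and depth puts it at tank Y≈+20.5 mm, z≈0.08. So the J has to point toward tank +Y: a half turn is needed.

```bash
python3 -m handwheel '[{"tx":0,"ty":0,"tz":0,"roll":-0.121},{"tx":0,"ty":0,"tz":0,"roll":-0.121},{"tx":0,"ty":0,"tz":0,"roll":-0.121},{"tx":0,"ty":0,"tz":0,"roll":-0.121},{"tx":0,"ty":0,"tz":0,"roll":-0.121},{"tx":0,"ty":0,"tz":0,"roll":-0.121},{"tx":0,"ty":0,"tz":0,"roll":-0.121},{"tx":0,"ty":0,"tz":0,"roll":-0.121},{"tx":0,"ty":0,"tz":0,"roll":-0.121},{"tx":0,"ty":0,"tz":0,"roll":-0.121},{"tx":0,"ty":0,"tz":0,"roll":-0.121},{"tx":0,"ty":0,"tz":0,"roll":-0.121}]' >/dev/null && python3 -m handwheel '[{"tx":0,"ty":0,"tz":0,"roll":-0.121},{"tx":0,"ty":0,"tz":0,"roll":-0.121},{"tx":0,"ty":0,"tz":0,"roll":-0.121},{"tx":0,"ty":0,"tz":0,"roll":-0.121},{"tx":0,"ty":0,"tz":0,"roll":-0.121},{"tx":0,"ty":0,"tz":0,"roll":-0.121},{"tx":0,"ty":0,"tz":0,"roll":-0.121},{"tx":0,"ty":0,"tz":0,"roll":-0.121},{"tx":0,"ty":0,"tz":0,"roll":-0.121},{"tx":0,"ty":0,"tz":0,"roll":-0.121},{"tx":0,"ty":0,"tz":0,"roll":-0.121},{"tx":0,"ty":0,"tz":0,"roll":-0.121}]' >/dev/null && python3 -m handwheel '[{"tx":0,"ty":0,"tz":0,"roll":-0.121},{"tx":0,"ty":0,"tz":0,"roll":-0.117},{"tx":-12,"ty":-3,"tz":0,"roll":0},{"tx":-20,"ty":-4,"tz":0,"roll":0},{"tx":-20,"ty":-4,"tz":0,"roll":0},{"tx":-20,"ty":-3.5,"tz":0,"roll":0},{"tx":0,"ty":0,"tz":0,"roll":0},{"tx":0,"ty":0,"tz":0,"roll":0}]'
cat > pose.py <<'E'
from h import *
o=ctrl.get_obs();M=R.from_rotvec(o["tool_rot"]).as_matrix();q=o["tool_pos"][:2]-np.array([.5557,.0475]);a=np.radians(25.04)
ax=np.array([np.cos(a),np.sin(a)]);ay=np.array([-ax[1],ax[0]])
print("t",o["t"],"pos",o["tool_pos"].round(4),"yaw",np.degrees(np.arctan2(M[1,0],M[0,0])).round(2),"tilt",np.degrees(np.arccos(-M[2,2])).round(2),"tankXY mm",(q@ax*1e3).round(1),(q@ay*1e3).round(1),"F",o["contact_force"].round(1),"q",o["q"].round(2))
E
python3 pose.py
```

```text
t: 9.45
tool_pos: [0.5626, 0.0342, 0.3182]
tool_rot: [0.667, -3.068, -0.001]
contact_force: [-0.5, -0.3, -0.1]
opening: 0.0214
grip_force: 58.7
t 9.45 pos [0.5626 0.0342 0.3182] yaw -155.46 tilt 0.13 tankXY mm 0.6 -14.9 F [-0.5 -0.3 -0.1] q [-0.07 -0.13  1.65 -0.    1.63 -2.07]
```

```bash
cat > hook.py <<'E'
from h import *
c0=np.array([.5557,.0475]);a=np.radians(25.04);ax=np.array([np.cos(a),np.sin(a)]);ay=np.array([-ax[1],ax[0]])
t=ctrl.get_obs()["tool_pos"]
for n in("scene","top","wrist"):
    im,d,K,E=shot(n);C=cloud(d,K,E);m=(abs(C[...,0]-t[0])<.045)&(abs(C[...,1]-t[1])<.045)&(C[...,2]<t[2]-.03)&(C[...,2]>max(t[2]-.14,.145))
    P=C[m];q=P[:,:2]-c0
    for lo,hi in((-.1,-.03),(-.14,-.11)):
        s=(P[:,2]>t[2]+lo)&(P[:,2]<t[2]+hi)
        if s.sum()>3:print(n,lo,s.sum(),"X",np.percentile(q[s]@ax*1e3,[5,50,95]).round(1),"Y",np.percentile(q[s]@ay*1e3,[5,50,95]).round(1),"z",np.percentile(P[s,2],[5,95]).round(3))
E
python3 hook.py
```

```text
scene -0.1 61 X [-0.7  1.7  4.9] Y [-15.8 -13.2 -10.4] z [0.223 0.284]
scene -0.14 15 X [-0.8  0.5  3.7] Y [-12.6  -8.7   8.1] z [0.196 0.207]
wrist -0.1 86 X [-3.1 -2.5 -0.9] Y [-17.6 -14.5 -12.1] z [0.22  0.248]
wrist -0.14 149 X [-2.9 -1.4  2.1] Y [-12.7  -2.8   5.5] z [0.198 0.208]
```

```bash
python3 -m handwheel '[{"tx":0,"ty":0,"tz":10,"roll":0},{"tx":0,"ty":0,"tz":15,"roll":0},{"tx":0,"ty":0,"tz":15,"roll":0},{"tx":0,"ty":0,"tz":15,"roll":0},{"tx":0,"ty":0,"tz":15,"roll":0},{"tx":0,"ty":0,"tz":0,"roll":0}]'; python3 pose.py
```

```text
t: 10.1
tool_pos: [0.5597, 0.034, 0.2435]
tool_rot: [0.663, -3.062, -0.004]
contact_force: [-0.9, -0.2, -2.8]
opening: 0.0213
grip_force: 58.7
t 10.1 pos [0.5597 0.034  0.2435] yaw -155.58 tilt 0.49 tankXY mm -2.1 -13.9 F [-0.9 -0.2 -2.8] q [-0.07 -0.1   1.74 -0.    1.51 -2.07]
```

Rod at tank (0,−14), J toward +Y, inside the mouth. Continue down another 67 mm, gently.

```bash
python3 -m handwheel '[{"tx":0,"ty":0,"tz":8,"roll":0},{"tx":0,"ty":0,"tz":8,"roll":0},{"tx":0,"ty":0,"tz":8,"roll":0},{"tx":0,"ty":0,"tz":8,"roll":0},{"tx":0,"ty":0,"tz":8,"roll":0},{"tx":0,"ty":0,"tz":8,"roll":0},{"tx":0,"ty":0,"tz":5,"roll":0},{"tx":0,"ty":0,"tz":5,"roll":0},{"tx":0,"ty":0,"tz":0,"roll":0}]'; python3 pose.py
```

```text
t: 10.85
tool_pos: [0.562, 0.034, 0.1898]
tool_rot: [0.664, -3.069, -0.001]
contact_force: [0.1, -0.3, -1.2]
opening: 0.0213
grip_force: 58.7
t 10.85 pos [0.562  0.034  0.1898] yaw -155.58 tilt 0.12 tankXY mm -0.0 -14.9 F [ 0.1 -0.3 -1.2] q [-0.07 -0.06  1.8   0.    1.41 -2.07]
```

```bash
python3 -m handwheel '[{"tx":0,"ty":0,"tz":4,"roll":0},{"tx":0,"ty":0,"tz":4,"roll":0},{"tx":0,"ty":0,"tz":4,"roll":0},{"tx":0,"ty":0,"tz":3,"roll":0},{"tx":0,"ty":0,"tz":0,"roll":0}]'; python3 pose.py;  python3 -m handwheel '[{"tx":0,"ty":3,"tz":0,"roll":0},{"tx":0,"ty":4,"tz":0,"roll":0},{"tx":0,"ty":4,"tz":0,"roll":0},{"tx":0,"ty":4,"tz":0,"roll":0},{"tx":0,"ty":4,"tz":0,"roll":0},{"tx":0,"ty":3,"tz":0,"roll":0},{"tx":0,"ty":0,"tz":0,"roll":0}]'; python3 pose.py
```

```text
t: 11.27
tool_pos: [0.5622, 0.034, 0.1754]
tool_rot: [0.664, -3.069, -0.001]
contact_force: [-0.4, 0.1, -1.8]
opening: 0.0215
grip_force: 58.7
t 11.2667 pos [0.5622 0.034  0.1754] yaw -155.58 tilt 0.08 tankXY mm 0.1 -15.0 F [-0.4  0.1 -1.8] q [-0.07 -0.05  1.81  0.    1.38 -2.07]
t: 11.85
tool_pos: [0.5533, 0.0546, 0.1764]
tool_rot: [-0.666, 3.07, 0.0]
contact_force: [-0.3, -0.6, -1.0]
opening: 0.0213
grip_force: 58.7
t 11.85 pos [0.5533 0.0546 0.1764] yaw -155.53 tilt 0.01 tankXY mm 0.8 7.5 F [-0.3 -0.6 -1. ] q [-0.04 -0.07  1.83  0.    1.38 -2.03]
```

No contact, and the rod is at Y=7.5 with the J tip beyond the bar. Raise to capture the bar, then draw it back to the centre while rising.

```bash
python3 -m handwheel '[{"tx":0,"ty":0,"tz":-3,"roll":0},{"tx":0,"ty":0,"tz":-4,"roll":0},{"tx":0,"ty":0,"tz":-4,"roll":0},{"tx":0,"ty":0,"tz":-3,"roll":0},{"tx":0,"ty":0,"tz":-2,"roll":0},{"tx":0,"ty":0,"tz":0,"roll":0},{"tx":0,"ty":0,"tz":0,"roll":0}]'; python3 pose.py;  python3 -m handwheel '[{"tx":0,"ty":-2,"tz":-0.5,"roll":0},{"tx":0,"ty":-2.5,"tz":-1,"roll":0},{"tx":0,"ty":-2.5,"tz":-1,"roll":0},{"tx":0,"ty":-2.5,"tz":-1,"roll":0},{"tx":0,"ty":-2.5,"tz":-0.5,"roll":0},{"tx":0,"ty":-2.5,"tz":-0.5,"roll":0},{"tx":0,"ty":-2,"tz":-0.5,"roll":0},{"tx":0,"ty":-2,"tz":0,"roll":0},{"tx":0,"ty":0,"tz":0,"roll":0},{"tx":0,"ty":0,"tz":0,"roll":0}]'; python3 pose.py
```

```text
t: 12.43
tool_pos: [0.5537, 0.0539, 0.1926]
tool_rot: [-0.664, 3.07, -0.0]
contact_force: [-0.5, -1.0, -1.2]
opening: 0.0217
grip_force: 58.7
t 12.4333 pos [0.5537 0.0539 0.1926] yaw -155.59 tilt 0.03 tankXY mm 0.9 6.7 F [-0.5 -1.  -1.2] q [-0.04 -0.08  1.81  0.    1.41 -2.03]
t: 13.27
tool_pos: [0.5612, 0.037, 0.1973]
tool_rot: [0.664, -3.071, -0.0]
contact_force: [0.2, 0.2, -1.9]
opening: 0.0211
grip_force: 58.7
t 13.2667 pos [0.5612 0.037  0.1973] yaw -155.59 tilt 0.01 tankXY mm 0.5 -11.8 F [ 0.2  0.2 -1.9] q [-0.07 -0.07  1.79  0.    1.42 -2.06]
```

```bash
python3 -m handwheel '[{"tx":0,"ty":0,"tz":-2,"roll":0},{"tx":0,"ty":0,"tz":-2,"roll":0},{"tx":0,"ty":0,"tz":-2,"roll":0},{"tx":0,"ty":0,"tz":-3,"roll":0},{"tx":0,"ty":0,"tz":-3,"roll":0},{"tx":0,"ty":0,"tz":-3,"roll":0},{"tx":0,"ty":0,"tz":0,"roll":0},{"tx":0,"ty":0,"tz":0,"roll":0},{"tx":0,"ty":0,"tz":0,"roll":0}]'; python3 pose.py; python3 tank.py tk2
```

```text
t: 14.02
tool_pos: [0.5611, 0.0371, 0.2122]
tool_rot: [0.664, -3.07, -0.0]
contact_force: [-0.1, 0.9, -5.7]
opening: 0.0211
grip_force: 59.1
t 14.0167 pos [0.5611 0.0371 0.2122] yaw -155.58 tilt 0.01 tankXY mm 0.5 -11.7 F [-0.1  0.9 -5.7] q [-0.07 -0.08  1.78  0.    1.45 -2.06]
14.0667 [0.5611 0.0371 0.2121] yaw -155.58 [-0.07 -0.08  1.78  0.    1.45 -2.06]
3076 [554.2  47. ] [106.3  86.2] 24.83 0.1407782744328498
tank yaw 24.826074600219727
0.02 207 X [-0.0274 -0.0195  0.0055] Y [-0.0255  0.0051  0.0307]
0.03 2172 X [-0.0264  0.0011  0.0354] Y [-0.0266 -0.0006  0.031 ]
0.04 204 X [-0.0251  0.0276  0.0468] Y [-0.0344  0.0236  0.0333]
0.05 867 X [-0.0375 -0.025   0.0418] Y [-0.03    0.012   0.0347]
0.06 223 X [-0.0303  0.0222  0.0374] Y [-0.0306  0.02    0.0342]
0.07 7 X [-0.0305 -0.0298 -0.0287] Y [0.0001 0.0019 0.0041]
0.08 5 X [-0.0306 -0.0303 -0.03  ] Y [0.0006 0.0016 0.0031]
0.09 77 X [-0.0302 -0.0007  0.0047] Y [-0.0083 -0.0024  0.0052]
0.1 480 X [-0.0237 -0.0006  0.0152] Y [-0.0106  0.0017  0.0108]
0.11 21 X [-0.001  -0.0004  0.0015] Y [-0.014  -0.0115 -0.0089]
```

View pics/tk2.png

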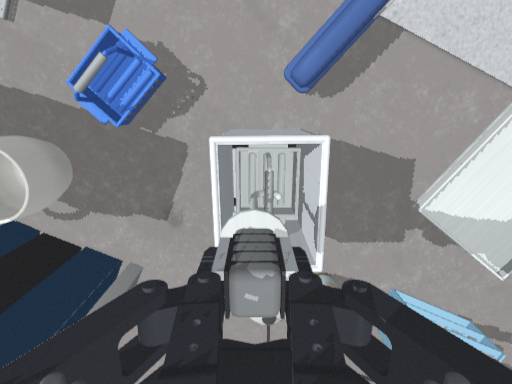

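It hangs on the hook: about 4 N extra, bar centred at (268,185), basket clear in the tank mouth at (267,180). Check the basket's tilt before lifting further.

```bash
cat > tilt.py <<'E'
from h import *
import sys
def fit(n,lo,hi):
    w=np.load(n+".npz");C=cloud(w["d"],w["K"],w["E"]);a=np.radians(25.04);ax=np.array([np.cos(a),np.sin(a)]);ay=np.array([-ax[1],ax[0]])
    q=C[...,:2]-np.array([.5557,.0475]);X=q@ax;Y=q@ay;Z=C[...,2]
    m=(X>-.033)&(X<.033)&(abs(Y)<.029)&(Z>lo)&(Z<hi);x,y,z=X[m],Y[m],Z[m]
    for i in range(6):
        A=np.c_[x,y,np.ones_like(x)];p,*_=np.linalg.lstsq(A,z,rcond=None);r=z-A@p;k=abs(r)<max(2*np.median(abs(r)),.001);x,y,z=x[k],y[k],z[k]
    print(n,len(x),p.round(4),"resid",np.median(abs(r)).round(4),"X",np.percentile(x,[5,95]).round(3),"Y",np.percentile(y,[5,95]).round(3))
fit("tk1",.01,.035);fit("tk2",.015,.048)
E
python3 tilt.py
```

```text
tk1 1603 [0.0081 0.0603 0.0173] resid 0.0032 X [-0.029  0.029] Y [-0.026  0.019]
tk2 1073 [ 0.032  -0.0028  0.0262] resid 0.0004 X [-0.028  0.03 ] Y [-0.025  0.028]
```

Tilt is only 0.03 rad, so that is fine. Lift out gently.

```bash
python3 -m handwheel '[{"tx":0,"ty":0,"tz":-3,"roll":0},{"tx":0,"ty":0,"tz":-6,"roll":0},{"tx":0,"ty":0,"tz":-9,"roll":0},{"tx":0,"ty":0,"tz":-10,"roll":0},{"tx":0,"ty":0,"tz":-10,"roll":0},{"tx":0,"ty":0,"tz":-10,"roll":0},{"tx":0,"ty":0,"tz":-10,"roll":0},{"tx":0,"ty":0,"tz":-10,"roll":0},{"tx":0,"ty":0,"tz":-6,"roll":0},{"tx":0,"ty":0,"tz":-3,"roll":0},{"tx":0,"ty":0,"tz":0,"roll":0}]'; python3 pose.py;  python3 -m handwheel '[{"tx":0,"ty":0,"tz":-4,"roll":0},{"tx":0,"ty":0,"tz":-8,"roll":0},{"tx":0,"ty":0,"tz":-10,"roll":0},{"tx":0,"ty":0,"tz":-10,"roll":0},{"tx":0,"ty":0,"tz":-10,"roll":0},{"tx":0,"ty":0,"tz":-10,"roll":0},{"tx":0,"ty":0,"tz":-9,"roll":0},{"tx":0,"ty":0,"tz":-6,"roll":0},{"tx":0,"ty":0,"tz":-3,"roll":0},{"tx":0,"ty":0,"tz":0,"roll":0},{"tx":0,"ty":0,"tz":0,"roll":0},{"tx":0,"ty":0,"tz":0,"roll":0}]'; python3 pose.py
python3 - <<'E'
from h import *
t=ctrl.get_obs()["tool_pos"]
im,d,K,E=shot("scene","sc2.png");C=cloud(d,K,E)
m=(abs(C[...,0]-t[0])<.07)&(abs(C[...,1]-t[1])<.07)&(C[...,2]<t[2]-.12)&(C[...,2]>.143);P=C[m];print(len(P),P.min(0).round(3),P.max(0).round(3),np.percentile(P[:,2],[1,10,50]).round(3))
# tray: height mask then contour in top + scene views
for n in("top","scene"):
    im,d,K,E=shot(n);np.savez("tr_"+n+".npz",im=im,d=d,K=K,E=E);C=cloud(d,K,E)
    m=(abs(C[...,2]-.0155)<.004)&(C[...,1]>.24)&(C[...,1]<.47)&(C[...,0]>.33)&(C[...,0]<.58)
    m=cv2.morphologyEx(m.astype(np.uint8),cv2.MORPH_CLOSE,np.ones((3,3)));k,l,s,_=cv2.connectedComponentsWithStats(m);i=1+s[1:,4].argmax();Q=C[(l==i)&(m>0)]
    r=cv2.minAreaRect((Q[:,:2]*1000).astype(np.float32));print(n,len(Q),np.round(r[0],1),np.round(r[1],1),round(r[2],1),np.median(Q[:,2]).round(4))
E
```

```text
t: 14.98
tool_pos: [0.5616, 0.0371, 0.2905]
tool_rot: [-0.664, 3.069, -0.001]
contact_force: [0.2, 0.5, -5.4]
opening: 0.0214
grip_force: 59.1
t 14.9833 pos [0.5616 0.0371 0.2905] yaw -155.58 tilt 0.1 tankXY mm 0.9 -11.9 F [ 0.2  0.5 -5.4] q [-0.07 -0.13  1.69  0.    1.58 -2.06]
t: 15.98
tool_pos: [0.5609, 0.0371, 0.3584]
tool_rot: [0.664, -3.069, -0.001]
contact_force: [0.7, 0.9, -5.7]
opening: 0.0217
grip_force: 59.1
t 15.9833 pos [0.5609 0.0371 0.3584] yaw -155.58 tilt 0.08 tankXY mm 0.3 -11.6 F [ 0.7  0.9 -5.7] q [-0.07 -0.14  1.59 -0.    1.69 -2.06]
794 [ 0.493 -0.006  0.143] [0.605 0.106 0.238] [0.143 0.173 0.187]
top 202 [452.9 332.4] [143.  176.1] 76.6 0.0159
scene 297 [441.7 330.1] [158.4 159.1] 76.4 0.0151
```

Run:
```python
from h import *
for n in("top","scene"):
    w=np.load("tr_"+n+".npz");im,d,K,E=w["im"],w["d"],w["K"],w["E"];C=cloud(d,K,E);g=im.mean(-1)
    m=(C[...,2]>-.02)&(C[...,2]<.04)&(g>105)&(C[...,1]>.2)&(C[...,1]<.48)&(C[...,0]>.3)&(C[...,0]<.62)
    m=cv2.morphologyEx(m.astype(np.uint8),cv2.MORPH_OPEN,np.ones((3,3)))
    c=max(cv2.findContours(m,0,1)[0],key=cv2.contourArea);c=cv2.convexHull(c)[:,0]
    P=np.array([ray(u,v,K,E,.016)[:2] for u,v in c]);r=cv2.minAreaRect((P*1000).astype(np.float32));print(n,np.round(r[0],1),np.round(r[1],1),round(r[2],1),"px",c.mean(0).round(0))
    m2=(np.hypot(C[...,0]-r[0][0]/1e3,C[...,1]-r[0][1]/1e3)<.06);print("floor z",np.median(C[m2][:,2]).round(4))
```

```text
top [451.8 325.2] [161.7 180.5] 76.7 px [142. 213.]
floor z 0.0034
scene [450.3 329.1] [161.3 176.4] 76.6 px [220. 309.]
floor z 0.0031
```

Basket at about 0.168 m, above the rim. Both views put the tray centre at (0.451,0.327), floor at 3 mm. Carry it over smoothly.

```bash
python3 -m handwheel '[{"tx":0,"ty":2,"tz":0,"roll":0},{"tx":-0.5,"ty":4,"tz":0,"roll":0},{"tx":-0.5,"ty":6,"tz":0,"roll":0},{"tx":-0.5,"ty":8,"tz":0,"roll":0},{"tx":-0.5,"ty":10,"tz":0,"roll":0},{"tx":-0.5,"ty":10,"tz":0,"roll":0},{"tx":-0.5,"ty":10,"tz":0,"roll":0},{"tx":-0.5,"ty":10,"tz":0,"roll":0},{"tx":-0.5,"ty":10,"tz":0,"roll":0},{"tx":-0.5,"ty":10,"tz":0,"roll":0},{"tx":-1,"ty":10,"tz":0,"roll":0},{"tx":-1,"ty":10,"tz":0,"roll":0}]' >/dev/null;  python3 -m handwheel '[{"tx":-1,"ty":10,"tz":0,"roll":0},{"tx":-1,"ty":10,"tz":0,"roll":0},{"tx":-1,"ty":10,"tz":0,"roll":0},{"tx":-1,"ty":10,"tz":0,"roll":0},{"tx":-1,"ty":10,"tz":0,"roll":0},{"tx":-1,"ty":10,"tz":0,"roll":0},{"tx":-1,"ty":10,"tz":0,"roll":0},{"tx":-1,"ty":10,"tz":0,"roll":0},{"tx":-1,"ty":10,"tz":0,"roll":0},{"tx":-1,"ty":10,"tz":0,"roll":0},{"tx":-1,"ty":10,"tz":0,"roll":0},{"tx":-1,"ty":10,"tz":0,"roll":0}]'; python3 -m handwheel '[{"tx":-1,"ty":10,"tz":0,"roll":0},{"tx":0,"ty":10,"tz":0,"roll":0},{"tx":0,"ty":10,"tz":0,"roll":0},{"tx":0,"ty":10,"tz":0,"roll":0},{"tx":0,"ty":10,"tz":0,"roll":0},{"tx":0,"ty":9,"tz":0,"roll":0},{"tx":0,"ty":8,"tz":0,"roll":0},{"tx":0,"ty":6,"tz":0,"roll":0},{"tx":0,"ty":4,"tz":0,"roll":0},{"tx":0,"ty":2,"tz":0,"roll":0},{"tx":0,"ty":0,"tz":0,"roll":0},{"tx":0,"ty":0,"tz":0,"roll":0}]'; python3 pose.py
```

```text
t: 18.13
tool_pos: [0.4867, 0.246, 0.3593]
tool_rot: [0.664, -3.071, -0.0]
contact_force: [0.3, 0.1, -5.7]
opening: 0.0216
grip_force: 59.1
t: 19.13
tool_pos: [0.4554, 0.3173, 0.3593]
tool_rot: [-0.664, 3.071, -0.0]
contact_force: [-0.5, 0.6, -5.6]
opening: 0.0212
grip_force: 59.1
t 19.1333 pos [0.4554 0.3173 0.3593] yaw -155.59 tilt 0.02 tankXY mm 23.3 286.9 F [-0.5  0.6 -5.6] q [ 0.47 -0.16  1.61 -0.    1.69 -1.52]
```

```bash
python3 -m handwheel '[{"tx":0,"ty":0,"tz":3,"roll":0},{"tx":0,"ty":0,"tz":6,"roll":0},{"tx":0,"ty":0,"tz":9,"roll":0},{"tx":0,"ty":0,"tz":12,"roll":0},{"tx":0,"ty":0,"tz":12,"roll":0},{"tx":0,"ty":0,"tz":12,"roll":0},{"tx":0,"ty":0,"tz":12,"roll":0},{"tx":0,"ty":0,"tz":12,"roll":0},{"tx":0,"ty":0,"tz":12,"roll":0},{"tx":0,"ty":0,"tz":12,"roll":0},{"tx":0,"ty":0,"tz":12,"roll":0},{"tx":0,"ty":0,"tz":10,"roll":0}]' >/dev/null;  python3 -m handwheel '[{"tx":0,"ty":0,"tz":8,"roll":0},{"tx":0,"ty":0,"tz":6,"roll":0},{"tx":0,"ty":0,"tz":5,"roll":0},{"tx":0,"ty":0,"tz":4,"roll":0},{"tx":0,"ty":0,"tz":3,"roll":0},{"tx":0,"ty":0,"tz":0,"roll":0},{"tx":0,"ty":0,"tz":0,"roll":0}]'; python3 -m handwheel '[{"tx":0,"ty":0,"tz":2,"roll":0},{"tx":0,"ty":0,"tz":2,"roll":0},{"tx":0,"ty":0,"tz":2,"roll":0},{"tx":0,"ty":0,"tz":2,"roll":0},{"tx":0,"ty":0,"tz":2,"roll":0},{"tx":0,"ty":0,"tz":2,"roll":0},{"tx":0,"ty":0,"tz":2,"roll":0},{"tx":0,"ty":0,"tz":2,"roll":0},{"tx":0,"ty":0,"tz":0,"roll":0},{"tx":0,"ty":0,"tz":0,"roll":0}]'; python3 pose.py
```

```text
t: 20.72
tool_pos: [0.4555, 0.3175, 0.2096]
tool_rot: [-0.664, 3.07, 0.0]
contact_force: [-0.5, 0.2, -5.6]
opening: 0.0212
grip_force: 59.1
t: 21.55
tool_pos: [0.4552, 0.3174, 0.1931]
tool_rot: [0.664, -3.07, 0.0]
contact_force: [1.5, 0.1, -5.8]
opening: 0.0212
grip_force: 59.1
t 21.55 pos [0.4552 0.3174 0.1931] yaw -155.58 tilt 0.02 tankXY mm 23.2 287.1 F [ 1.5  0.1 -5.8] q [ 0.47 -0.09  1.82  0.    1.41 -1.52]
```

Still hanging (−5.8 N). Ease down in small steps until the load comes off.

```bash
python3 -m handwheel '[{"tx":0,"ty":0,"tz":1,"roll":0},{"tx":0,"ty":0,"tz":1,"roll":0},{"tx":0,"ty":0,"tz":1,"roll":0},{"tx":0,"ty":0,"tz":1,"roll":0},{"tx":0,"ty":0,"tz":0,"roll":0},{"tx":0,"ty":0,"tz":0,"roll":0}]'; python3 -m handwheel '[{"tx":0,"ty":0,"tz":1,"roll":0},{"tx":0,"ty":0,"tz":1,"roll":0},{"tx":0,"ty":0,"tz":1,"roll":0},{"tx":0,"ty":0,"tz":1,"roll":0},{"tx":0,"ty":0,"tz":0,"roll":0},{"tx":0,"ty":0,"tz":0,"roll":0}]'
```

```text
t: 22.05
tool_pos: [0.4556, 0.3176, 0.1901]
tool_rot: [-0.664, 3.07, 0.001]
contact_force: [-0.2, 0.4, -0.6]
opening: 0.0215
grip_force: 59.6
t: 22.55
tool_pos: [0.4552, 0.3174, 0.1851]
tool_rot: [0.664, -3.07, 0.0]
contact_force: [-0.2, -1.1, -1.1]
opening: 0.0215
grip_force: 59.6
```

Load is off at about z 0.190, so the basket stands. Lower the J below the bar, then draw back along hook −x (tool −y), 60 mm.

```bash
python3 -m handwheel '[{"tx":0,"ty":0,"tz":2,"roll":0},{"tx":0,"ty":0,"tz":2,"roll":0},{"tx":0,"ty":0,"tz":2,"roll":0},{"tx":0,"ty":0,"tz":2,"roll":0},{"tx":0,"ty":0,"tz":2,"roll":0},{"tx":0,"ty":0,"tz":2,"roll":0},{"tx":0,"ty":0,"tz":2,"roll":0},{"tx":0,"ty":0,"tz":1,"roll":0},{"tx":0,"ty":0,"tz":0,"roll":0},{"tx":0,"ty":0,"tz":0,"roll":0}]'; python3 -m handwheel '[{"tx":0,"ty":-2,"tz":0,"roll":0},{"tx":0,"ty":-3,"tz":0,"roll":0},{"tx":0,"ty":-3,"tz":0,"roll":0},{"tx":0,"ty":-3,"tz":0,"roll":0},{"tx":0,"ty":-3,"tz":0,"roll":0},{"tx":0,"ty":-3,"tz":0,"roll":0},{"tx":0,"ty":-3,"tz":0,"roll":0},{"tx":0,"ty":0,"tz":0,"roll":0}]'; python3 pose.py
python3 - <<'E'
from h import *
a=shot("scene")
cv2.imwrite("pics/rel.png",cv2.resize(a[0][240:360,150:310,::-1],(800,600),interpolation=cv2.INTER_CUBIC))
E
```

```text
t: 23.38
tool_pos: [0.4553, 0.3174, 0.1703]
tool_rot: [0.664, -3.07, 0.0]
contact_force: [0.2, 0.1, -1.2]
opening: 0.0215
grip_force: 59.6
t: 24.05
tool_pos: [0.4639, 0.2987, 0.1703]
tool_rot: [-0.663, 3.071, -0.0]
contact_force: [-0.2, -0.1, -2.1]
opening: 0.0213
grip_force: 59.6
t 24.05 pos [0.4639 0.2987 0.1703] yaw -155.62 tilt 0.01 tankXY mm 23.1 266.5 F [-0.2 -0.1 -2.1] q [ 0.44 -0.08  1.84 -0.    1.37 -1.56]
```

View pics/rel.png

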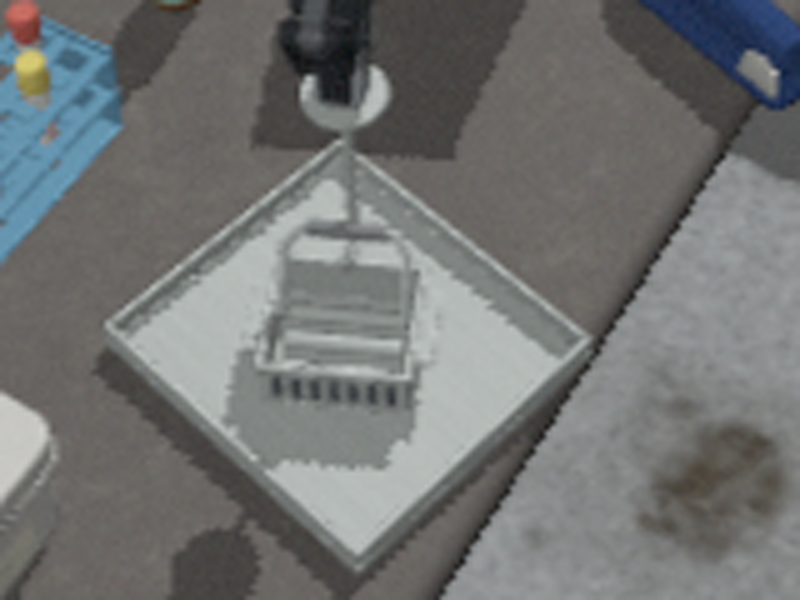

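The basket stands mid-tray at (335,370) with the handle flopped toward the rod side, bar at (340,230). The rod is already past it, and the J tip has to slide out under the bar. Continue slowly.

```bash
python3 -m handwheel '[{"tx":0,"ty":-2,"tz":0,"roll":0},{"tx":0,"ty":-2,"tz":0,"roll":0},{"tx":0,"ty":-2,"tz":0,"roll":0},{"tx":0,"ty":-2,"tz":0,"roll":0},{"tx":0,"ty":-2,"tz":0,"roll":0},{"tx":0,"ty":-2,"tz":0,"roll":0},{"tx":0,"ty":-2,"tz":0,"roll":0},{"tx":0,"ty":-2,"tz":0,"roll":0}]'; python3 -m handwheel '[{"tx":0,"ty":-2,"tz":0,"roll":0},{"tx":0,"ty":-3,"tz":0,"roll":0},{"tx":0,"ty":-3,"tz":0,"roll":0},{"tx":0,"ty":-3,"tz":0,"roll":0},{"tx":0,"ty":-4,"tz":0,"roll":0},{"tx":0,"ty":-4,"tz":0,"roll":0},{"tx":0,"ty":-4,"tz":0,"roll":0},{"tx":0,"ty":-4,"tz":0,"roll":0},{"tx":0,"ty":-4,"tz":0,"roll":0},{"tx":0,"ty":0,"tz":0,"roll":0}]'; python3 pose.py
python3 - <<'E'
from h import *
im,d,K,E=shot("scene");C=cloud(d,K,E);np.savez("rel2.npz",im=im,d=d,K=K,E=E)
m=(np.hypot(C[...,0]-.451,C[...,1]-.327)<.07)&(C[...,2]>.026)&(C[...,2]<.1);P=C[m]
for lo,hi in((.026,.04),(.06,.08)):
    q=P[(P[:,2]>lo)&(P[:,2]<hi)];print(lo,len(q),q[:,:2].min(0).round(3),q[:,:2].max(0).round(3),np.median(q,0).round(3))
E
```

```text
t: 24.77
tool_pos: [0.4703, 0.2845, 0.1703]
tool_rot: [0.664, -3.07, -0.0]
contact_force: [-0.6, 0.1, -1.5]
opening: 0.0216
grip_force: 59.6
t: 25.6
tool_pos: [0.4834, 0.2557, 0.1703]
tool_rot: [-0.663, 3.071, -0.0]
contact_force: [0.5, 0.0, -1.1]
opening: 0.0213
grip_force: 59.6
t 25.6 pos [0.4834 0.2557 0.1703] yaw -155.62 tilt 0.02 tankXY mm 22.6 219.3 F [ 0.5  0.  -1.1] q [ 0.35 -0.09  1.86 -0.    1.37 -1.65]
0.026 327 [0.404 0.289] [0.499 0.375] [0.451 0.333 0.032]
0.06 89 [0.43  0.276] [0.486 0.332] [0.461 0.313 0.072]
```

Clear of the bar, and the basket is upright at about (0.451,0.331). Rise, then carry the hook back to the holder.

```bash
python3 -m handwheel '[{"tx":0,"ty":0,"tz":-8,"roll":0},{"tx":0,"ty":0,"tz":-16,"roll":0},{"tx":0,"ty":0,"tz":-20,"roll":0},{"tx":0,"ty":0,"tz":-20,"roll":0},{"tx":0,"ty":0,"tz":-20,"roll":0},{"tx":0,"ty":0,"tz":-20,"roll":0},{"tx":0,"ty":0,"tz":-20,"roll":0},{"tx":0,"ty":0,"tz":-20,"roll":0},{"tx":0,"ty":0,"tz":-16,"roll":0},{"tx":0,"ty":0,"tz":0,"roll":0}]' >/dev/null; python3 -m handwheel '[{"tx":6,"ty":-12,"tz":0,"roll":0},{"tx":12,"ty":-24,"tz":0,"roll":0},{"tx":15,"ty":-31,"tz":0,"roll":0},{"tx":15,"ty":-31,"tz":0,"roll":0},{"tx":15,"ty":-31,"tz":0,"roll":0},{"tx":15,"ty":-31,"tz":0,"roll":0},{"tx":15,"ty":-31,"tz":0,"roll":0},{"tx":15,"ty":-31,"tz":0,"roll":0},{"tx":15,"ty":-31,"tz":0,"roll":0},{"tx":15,"ty":-31,"tz":0,"roll":0}]'; python3 -m handwheel '[{"tx":15,"ty":-31,"tz":0,"roll":0},{"tx":15,"ty":-31,"tz":0,"roll":0},{"tx":15,"ty":-31,"tz":0,"roll":0},{"tx":15,"ty":-31,"tz":0,"roll":0},{"tx":15,"ty":-31,"tz":0,"roll":0},{"tx":15,"ty":-31,"tz":0,"roll":0},{"tx":12,"ty":-24,"tz":0,"roll":0},{"tx":6,"ty":-12,"tz":0,"roll":0},{"tx":0,"ty":0,"tz":0,"roll":0}]'; python3 pose.py
```

```text
t: 27.32
tool_pos: [0.4734, -0.0611, 0.3285]
tool_rot: [0.664, -3.068, -0.001]
contact_force: [0.7, 0.2, -1.7]
opening: 0.0211
grip_force: 59.7
t: 28.07
tool_pos: [0.4668, -0.3082, 0.3282]
tool_rot: [0.658, -3.069, -0.003]
contact_force: [-0.6, -0.3, -1.8]
opening: 0.0214
grip_force: 59.5
t 28.0667 pos [ 0.4668 -0.3082  0.3282] yaw -155.79 tilt 0.19 tankXY mm -231.1 -284.6 F [-0.6 -0.3 -1.8] q [-0.72 -0.14  1.64 -0.    1.64 -2.71]
```

```bash
python3 -m handwheel '[{"tx":0,"ty":0,"tz":0,"roll":0.112},{"tx":0,"ty":0,"tz":0,"roll":0.112},{"tx":0,"ty":0,"tz":0,"roll":0.112},{"tx":0,"ty":0,"tz":0,"roll":0.112},{"tx":0,"ty":0,"tz":0,"roll":0.112},{"tx":0,"ty":0,"tz":0,"roll":0.112},{"tx":0,"ty":0,"tz":0,"roll":0.112},{"tx":0,"ty":0,"tz":0,"roll":0.112},{"tx":0,"ty":0,"tz":0,"roll":0.112},{"tx":0,"ty":0,"tz":0,"roll":0.112},{"tx":0,"ty":0,"tz":0,"roll":0.112},{"tx":0,"ty":0,"tz":0,"roll":0.112}]' >/dev/null; python3 -m handwheel '[{"tx":0,"ty":0,"tz":0,"roll":0.112},{"tx":0,"ty":0,"tz":0,"roll":0.112},{"tx":0,"ty":0,"tz":0,"roll":0.112},{"tx":0,"ty":0,"tz":0,"roll":0.112},{"tx":0,"ty":0,"tz":0,"roll":0.112},{"tx":0,"ty":0,"tz":0,"roll":0.099},{"tx":0,"ty":0,"tz":0,"roll":0},{"tx":0,"ty":0,"tz":0,"roll":0},{"tx":0,"ty":0,"tz":0,"roll":0}]' >/dev/null; python3 pose.py
cat > hk2.py <<'E'
from h import *
t=ctrl.get_obs()["tool_pos"]
for n in("wrist","scene"):
    im,d,K,E=shot(n);C=cloud(d,K,E);q=(abs(C[...,0]-t[0])<.05)&(abs(C[...,1]-t[1])<.05);Z=C[...,2]
    for nm,lo,hi in(("rod",t[2]-.1,t[2]-.06),("J",t[2]-.13,t[2]-.112),("rim",.108,.121)):
        P=C[q&(Z>lo)&(Z<hi)]
        if len(P)>4:
            pc=np.percentile(P*1e3,[3,50,97],axis=0).round(1);print(n,nm,len(P),"x",pc[:,0],"y",pc[:,1],"z",pc[:,2])
            if nm!="rod":r=cv2.minAreaRect((P[:,:2]*1000).astype(np.float32));print("   ",np.round(r[0],1),np.round(r[1],1),round(r[2],1))
E
python3 hk2.py
```

```text
t 29.8167 pos [ 0.4681 -0.3052  0.33  ] yaw 89.82 tilt 0.04 tankXY mm -228.6 -282.5 F [ 0.2 -0.6 -1.8] q [-0.71 -0.14  1.64  0.    1.65 -0.71]
wrist rod 85 x [464.5 467.6 470.1] y [-303.7 -301.9 -301.3] z [230.7 246.5 259.7]
wrist J 134 x [469.3 478.5 487.1] y [-306.8 -302.9 -301.3] z [209.3 211.5 217.5]
    [ 477.7 -304.3] [22.  6.] 0.1
wrist rim 569 x [450.2 474.6 498.6] y [-323.  -303.2 -287.3] z [110.3 117.6 119.1]
    [ 474.1 -305.2] [36.3 49.9] 89.7
scene rod 21 x [465.2 468.6 471.7] y [-306.4 -302.5 -298.9] z [233.  248.6 268.4]
scene J 17 x [468.4 481.  490.4] y [-307.3 -302.5 -298.7] z [206.1 211.  216.1]
    [ 480.2 -302.9] [ 8.1 23.6] 82.0
scene rim 113 x [450.5 474.7 498.6] y [-324.1 -303.1 -284.5] z [108.7 114.4 119.7]
    [ 474.3 -303.8] [43.4 50.2] 87.2
```

Rod and J lie inside the bore, about 2 mm off in x. Correct and lower into the sleeve.

```bash
python3 -m handwheel '[{"tx":-1,"ty":-2,"tz":10,"roll":0},{"tx":0,"ty":0,"tz":18,"roll":0},{"tx":0,"ty":0,"tz":18,"roll":0},{"tx":0,"ty":0,"tz":18,"roll":0},{"tx":0,"ty":0,"tz":16,"roll":0},{"tx":0,"ty":0,"tz":0,"roll":0}]'; python3 hk2.py;  python3 -m handwheel '[{"tx":0,"ty":0,"tz":10,"roll":0},{"tx":0,"ty":0,"tz":12,"roll":0},{"tx":0,"ty":0,"tz":12,"roll":0},{"tx":0,"ty":0,"tz":12,"roll":0},{"tx":0,"ty":0,"tz":12,"roll":0},{"tx":0,"ty":0,"tz":8,"roll":0},{"tx":0,"ty":0,"tz":0,"roll":0}]'
```

```text
t: 30.42
tool_pos: [0.4642, -0.3055, 0.2449]
tool_rot: [-2.222, -2.209, 0.001]
contact_force: [-0.4, 0.1, -1.9]
opening: 0.0214
grip_force: 59.5
wrist rod 83 x [460.1 463.2 465.6] y [-303.8 -301.8 -301.2] z [147.3 162.3 174.9]
wrist J 820 x [449.9 476.7 498.5] y [-322.2 -302.  -287.4] z [115.3 118.  129. ]
    [ 474.5 -304.9] [35.7 49.6] 89.4
wrist rim 868 x [449.9 477.9 498.5] y [-322.1 -302.  -287.3] z [109.1 117.5 119.1]
    [ 474.4 -304.9] [35.8 49.7] 89.7
scene rod 20 x [462.1 465.3 467.3] y [-308.8 -304.3 -300.1] z [148.6 164.  181.4]
scene J 61 x [450.8 475.5 499.2] y [-319.8 -300.7 -284.2] z [115.  118.4 131.3]
    [ 475.3 -304.5] [41.7 49.9] 89.8
scene rim 103 x [450.4 472.8 498.8] y [-322.9 -292.5 -284.3] z [108.4 114.2 120.3]
    [ 474.8 -305. ] [50.3 43.7] 1.1
t: 31.1
tool_pos: [0.465, -0.3059, 0.181]
tool_rot: [-2.224, -2.211, 0.001]
contact_force: [-0.1, 1.0, -1.4]
opening: 0.0211
grip_force: 59.5
```

Free inside the bore (rod x≈465, force unchanged). Lower the last 46 mm with force checks.

```bash
python3 -m handwheel '[{"tx":0,"ty":0,"tz":8,"roll":0},{"tx":0,"ty":0,"tz":8,"roll":0},{"tx":0,"ty":0,"tz":8,"roll":0},{"tx":0,"ty":0,"tz":6,"roll":0},{"tx":0,"ty":0,"tz":4,"roll":0},{"tx":0,"ty":0,"tz":4,"roll":0},{"tx":0,"ty":0,"tz":0,"roll":0},{"tx":0,"ty":0,"tz":0,"roll":0}]'; python3 -m handwheel '[{"tx":0,"ty":0,"tz":2,"roll":0},{"tx":0,"ty":0,"tz":2,"roll":0},{"tx":0,"ty":0,"tz":2,"roll":0},{"tx":0,"ty":0,"tz":1,"roll":0},{"tx":0,"ty":0,"tz":0,"roll":0},{"tx":0,"ty":0,"tz":0,"roll":0}]'
```

```text
t: 31.77
tool_pos: [0.4662, -0.307, 0.1462]
tool_rot: [-2.228, -2.215, 0.0]
contact_force: [0.6, 0.1, -0.6]
opening: 0.0215
grip_force: 59.5
t: 32.27
tool_pos: [0.4661, -0.307, 0.1392]
tool_rot: [-2.228, -2.215, 0.0]
contact_force: [-0.4, 0.6, -1.2]
opening: 0.0213
grip_force: 59.5
```

```bash
python3 -m handwheel '[{"tx":0,"ty":0,"tz":1,"roll":0},{"tx":0,"ty":0,"tz":1,"roll":0},{"tx":0,"ty":0,"tz":1,"roll":0},{"tx":0,"ty":0,"tz":0,"roll":0},{"tx":0,"ty":0,"tz":0,"roll":0}]';python3 -m handwheel '[{"tx":0,"ty":0,"tz":1,"roll":0},{"tx":0,"ty":0,"tz":0,"roll":0},{"tx":0,"ty":0,"tz":0,"roll":0}]'
```

```text
t: 32.68
tool_pos: [0.4661, -0.307, 0.1362]
tool_rot: [-2.228, -2.215, 0.0]
contact_force: [0.1, 0.0, -1.1]
opening: 0.0212
grip_force: 59.5
t: 32.93
tool_pos: [0.4663, -0.3071, 0.1355]
tool_rot: [2.228, 2.214, 0.0]
contact_force: [0.4, 0.1, -0.7]
opening: 0.0214
grip_force: 59.7
```

```bash
python3 -m handwheel '[{"tx":0,"ty":0,"tz":1,"roll":0},{"tx":0,"ty":0,"tz":0.5,"roll":0},{"tx":0,"ty":0,"tz":0,"roll":0}]' && python3 -m handwheel '[{"tx":0,"ty":0,"tz":0,"roll":0},{"tx":0,"ty":0,"tz":0,"roll":0},{"tx":0,"ty":0,"tz":0,"roll":0},{"tx":0,"ty":0,"tz":0,"roll":0},{"tx":0,"ty":0,"tz":0,"roll":0},{"tx":0,"ty":0,"tz":0,"roll":0},{"tx":0,"ty":0,"tz":0,"roll":0},{"tx":0,"ty":0,"tz":0,"roll":0}]' 70
```

```text
t: 33.18
tool_pos: [0.4664, -0.3072, 0.1354]
tool_rot: [2.228, 2.215, -0.0]
contact_force: [-2.9, 2.8, 6.0]
opening: 0.0216
grip_force: 60.5
t: 33.85
tool_pos: [0.4662, -0.307, 0.1337]
tool_rot: [-2.228, -2.215, -0.0]
contact_force: [0.2, -0.2, 0.3]
opening: 0.07
grip_force: 0.0
```

Collar contact was felt (6 N) and the grip is released. Rise and check everything.

```bash
python3 -m handwheel '[{"tx":0,"ty":0,"tz":-6,"roll":0},{"tx":0,"ty":0,"tz":-12,"roll":0},{"tx":0,"ty":0,"tz":-18,"roll":0},{"tx":0,"ty":0,"tz":-20,"roll":0},{"tx":0,"ty":0,"tz":-20,"roll":0},{"tx":0,"ty":0,"tz":-20,"roll":0},{"tx":0,"ty":0,"tz":-20,"roll":0},{"tx":0,"ty":0,"tz":-20,"roll":0},{"tx":0,"ty":0,"tz":-20,"roll":0},{"tx":0,"ty":0,"tz":-20,"roll":0},{"tx":0,"ty":0,"tz":0,"roll":0},{"tx":0,"ty":0,"tz":0,"roll":0}]'; python3 m1.py fin
python3 - <<'E'
from h import *
im,d,K,E=shot("scene");C=cloud(d,K,E)
cv2.imwrite("pics/final.png",cv2.resize(im[:,:,::-1],(800,600)))
m=(np.hypot(C[...,0]-.451,C[...,1]-.327)<.07)&(C[...,2]>.024)&(C[...,2]<.045);P=C[m]
A=np.c_[P[:,:2],np.ones(len(P))];p=np.linalg.lstsq(A,P[:,2],rcond=None)[0];r=cv2.minAreaRect((P[:,:2]*1e3).astype(np.float32));print("basket rim",np.round(r[0]),np.round(r[1]),r[2],np.median(P[:,2]),"slope",p[:2].round(3))
E
```

```text
t: 34.85
tool_pos: [0.4668, -0.3075, 0.3125]
tool_rot: [2.225, 2.212, 0.0]
contact_force: [-0.4, -0.0, -1.1]
opening: 0.0697
grip_force: 0.0
34.9 [ 0.4662 -0.307   0.3104] [2.227 2.214 0.   ] [-0.716 -0.142  1.671  0.     1.611 -0.71 ]
yaw 89.65655096646653
0.168 473 [ 466.2 -306.1] [21.7 20.7] 90.0 0.17345541092851907
0.119 435 [ 472.4 -303.7] [50.2 33.7] 0.2 0.12187022685115578
0.112 267 [ 474.2 -305.2] [36.1 50. ] 89.9 0.11757517684957891
0.003 1932 [ 459.5 -290.4] [121.4 115.8] 3.9 0.00594901970686354
basket rim [451. 331.] [90. 68.] 26.212133407592773 0.03143947328352392 slope [-0.007 -0.007]
```

View pics/final.png

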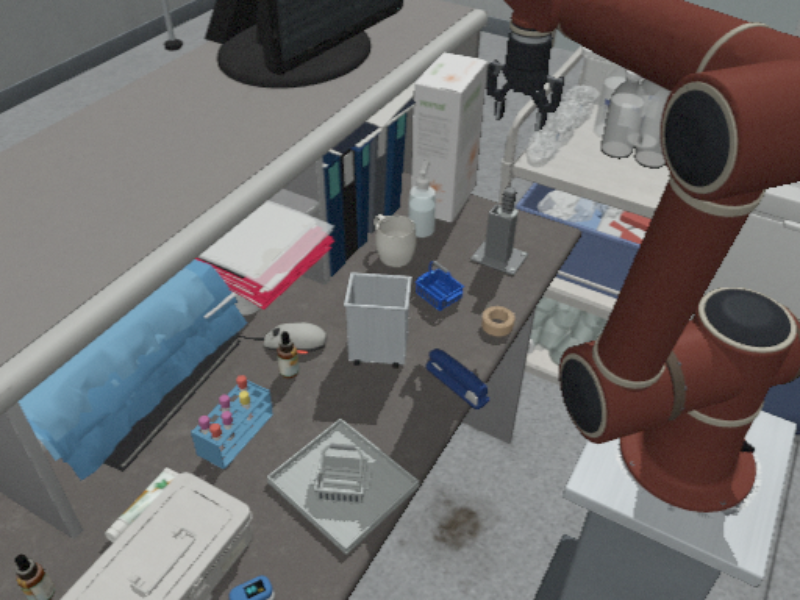

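The basket stands flat in the tray at (343,475). The hook is back in the holder at (502,230), handle top at 0.1735 as at the start. Stapler, tape and bottle are where they were. Handing in.

```bash
python3 -c "
from station import ctrl
print(ctrl.finish_job())"
```

```text
the job is handed in; nothing more can be done
None
```

The basket stands flat in the tray, the hook hangs released in its holder, the bystanders look unmoved, and the job is handed in at about 35 s; the interface gave no verdict.

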